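Restock the carton holder and hold its spring cheek for clamping

TASK

Restock the trolley's white carton holder: stack the two loose green-and-white cartons flat and squarely, one at a time, on the one already in it, the same way round as that one, between the fixed end wall and the blue spring plate. Then slide the carriage up by its black handle so that the blue plate pushes the whole column flush against the end wall, and squeeze the plate's springs to about half of their travel, never fully home. Finish still holding the handle steadily there: a colleague will tighten the star knob while you hold; leave everything else on the trolley alone.

Things in the scene. Friction and masses are not known exactly. Their poses are not given: they have to be found in the camera images.
- holder: white carton holder fixed on the trolley top: base plate 100 (x) x 280 (y) x 5 mm with a channel between two lips 12 mm high along y (inside width 58 mm). Origin: centre of the base's underside; z up, y along the channel towards the fixed end wall. A carton lies in it with its 78 mm length along y, 52 mm width along x; above the lips the column is open on both x sides
- fence: fixed white end wall of the holder, 58 mm wide, 6 mm thick, its top 115 mm above the trolley top. Origin: on the channel floor (5 mm above the trolley top) in the middle of the inner face, which is the plane y = +112 mm of the holder; its axes are parallel to the holder's
- carriage (a joint): slide of the carriage along the holder's +y (towards the end wall), m; 0 farthest away, limit 0.100; friction about 1 N, so the springs push it back if let go. White upright 54 mm wide, top 120 mm above the trolley, black star knob behind it (the colleague's, not yours). At 0 the relaxed blue plate's front face is at holder y = -31 mm
- handle: black handle on top of the carriage upright, 42 (x) x 14 (y) x 58 mm high; axes as the holder's. Origin: centre of its lower end, 118 mm above the trolley top (its top is at 176 mm), at holder x = 0, y = -63 mm when the carriage is at 0, moving with it; 32 mm behind the blue plate's front face while the springs are relaxed
- press_plate (a joint): compression, m, of the two springs behind the blue pressure plate (54 mm wide, 5 mm thick, from 15 to 113 mm above the trolley top), which stands 24 mm in front of the upright when relaxed: 0 relaxed, 0.020 fully home. Force: 3 N where it starts to yield, then 0.6 N per mm, so 9 N at half travel (0.010)
- carton_1: green-and-white closed card carton, 52 (x) x 78 (y) x 40 mm (z), 60 to 120 g, glossy card, loose, already lying in the holder a few mm short of the end wall. Origin: centre of its underside; z up
- carton_2: green-and-white carton like carton_1, lying flat on the trolley top on the robot's right. Origin: centre of its underside; z up. Grip it across its 52 mm width. Either loose carton may go first
- carton_3: green-and-white carton like carton_1 and carton_2, lying flat on the trolley top on the robot's right. Origin: centre of its underside; z up
- plaster_box: orange-and-white carton 45 x 70 x 32 mm lying near the loose green ones, not part of the job; it must stay where it is. Origin: centre of its underside
- spray_flask: white flask with a tall cone cap, 60 mm across, 180 mm high, behind the work; must stay. Origin: centre of its underside
- oximeter: blue-and-white clip pulse oximeter, 60 x 33 x 33 mm, in front of the holder; must stay. Origin: centre of its underside
- vial: small brown glass vial with a red seal, 24 mm across, 46 mm high, in front of the holder; must stay. Origin: centre of its underside
There are look-alikes about, which are no part of the job. Leave any yellow look-alike of the carton_3 alone.

How it is judged:
On the way, in this order (a step that is already met when the one before it is completed fails the run):
1. one loose carton lies squarely on the carton in the holder and is let go (((x of carton_2 in the frame of holder between -0.008 and 0.008 m and z of carton_2 in the frame of holder between 0.041 and 0.049 m and angle between the x axis of carton_2 and the x axis of holder, either way round below 0.12 rad and angle between carton_2's own z axis and vertical below 0.06 rad and y of carton_2 in the frame of holder between 0.045 and 0.078 m and contact force between the fingers and carton_2 below 0.05 N and linear speed of carton_2 below 0.02 m/s) or (x of carton_3 in the frame of holder between -0.008 and 0.008 m and z of carton_3 in the frame of holder between 0.041 and 0.049 m and angle between the x axis of carton_3 and the x axis of holder, either way round below 0.12 rad and angle between carton_3's own z axis and vertical below 0.06 rad and y of carton_3 in the frame of holder between 0.045 and 0.078 m and contact force between the fingers and carton_3 below 0.05 N and linear speed of carton_3 below 0.02 m/s))), for 0.2 s.
2. the other lies squarely on top of that, let go: a column of three ((((x of carton_2 in the frame of holder between -0.008 and 0.008 m and z of carton_2 in the frame of holder between 0.041 and 0.049 m and angle between the x axis of carton_2 and the x axis of holder, either way round below 0.12 rad and angle between carton_2's own z axis and vertical below 0.06 rad and y of carton_2 in the frame of holder between 0.045 and 0.078 m and contact force between the fingers and carton_2 below 0.05 N and linear speed of carton_2 below 0.02 m/s) and (x of carton_3 in the frame of holder between -0.008 and 0.008 m and z of carton_3 in the frame of holder between 0.081 and 0.089 m and angle between the x axis of carton_3 and the x axis of holder, either way round below 0.12 rad and angle between carton_3's own z axis and vertical below 0.06 rad and y of carton_3 in the frame of holder between 0.045 and 0.078 m and contact force between the fingers and carton_3 below 0.05 N and linear speed of carton_3 below 0.02 m/s)) or ((x of carton_3 in the frame of holder between -0.008 and 0.008 m and z of carton_3 in the frame of holder between 0.041 and 0.049 m and angle between the x axis of carton_3 and the x axis of holder, either way round below 0.12 rad and angle between carton_3's own z axis and vertical below 0.06 rad and y of carton_3 in the frame of holder between 0.045 and 0.078 m and contact force between the fingers and carton_3 below 0.05 N and linear speed of carton_3 below 0.02 m/s) and (x of carton_2 in the frame of holder between -0.008 and 0.008 m and z of carton_2 in the frame of holder between 0.081 and 0.089 m and angle between the x axis of carton_2 and the x axis of holder, either way round below 0.12 rad and angle between carton_2's own z axis and vertical below 0.06 rad and y of carton_2 in the frame of holder between 0.045 and 0.078 m and contact force between the fingers and carton_2 below 0.05 N and linear speed of carton_2 below 0.02 m/s)))), for 0.2 s.
At the end, for the whole second after the job is handed in: Fingers press the handle (over 2 N), all at rest. Three cartons in a column, each within 8 mm and 0.12 rad of the holder's centre line, its end within 2.5 mm of the wall, which feels 4 to 13.5 N in all; springs compressed 5 to 15 mm; fingers off the cartons (x of carton_1 in the frame of holder between -0.008 and 0.008 m and z of carton_1 in the frame of holder between 0.001 and 0.009 m and angle between the x axis of carton_1 and the x axis of holder, either way round below 0.12 rad and angle between carton_1's own z axis and vertical below 0.06 rad and y of carton_1 in the frame of holder between 0.0705 and 0.0755 m and contact force between the fingers and carton_1 below 0.05 N and linear speed of each of carton_1, handle below 0.01 m/s and (((x of carton_2 in the frame of holder between -0.008 and 0.008 m and z of carton_2 in the frame of holder between 0.041 and 0.049 m and angle between the x axis of carton_2 and the x axis of holder, either way round below 0.12 rad and angle between carton_2's own z axis and vertical below 0.06 rad and y of carton_2 in the frame of holder between 0.0705 and 0.0755 m and contact force between the fingers and carton_2 below 0.05 N and linear speed of carton_2 below 0.01 m/s) and (x of carton_3 in the frame of holder between -0.008 and 0.008 m and z of carton_3 in the frame of holder between 0.081 and 0.089 m and angle between the x axis of carton_3 and the x axis of holder, either way round below 0.12 rad and angle between carton_3's own z axis and vertical below 0.06 rad and y of carton_3 in the frame of holder between 0.0705 and 0.0755 m and contact force between the fingers and carton_3 below 0.05 N and linear speed of carton_3 below 0.01 m/s)) or ((x of carton_3 in the frame of holder between -0.008 and 0.008 m and z of carton_3 in the frame of holder between 0.041 and 0.049 m and angle between the x axis of carton_3 and the x axis of holder, either way round below 0.12 rad and angle between carton_3's own z axis and vertical below 0.06 rad and y of carton_3 in the frame of holder between 0.0705 and 0.0755 m and contact force between the fingers and carton_3 below 0.05 N and linear speed of carton_3 below 0.01 m/s) and (x of carton_2 in the frame of holder between -0.008 and 0.008 m and z of carton_2 in the frame of holder between 0.081 and 0.089 m and angle between the x axis of carton_2 and the x axis of holder, either way round below 0.12 rad and angle between carton_2's own z axis and vertical below 0.06 rad and y of carton_2 in the frame of holder between 0.0705 and 0.0755 m and contact force between the fingers and carton_2 below 0.05 N and linear speed of carton_2 below 0.01 m/s))) and value of joint press_plate between 0.005 and 0.015 m and contact force between fence and anything else between 4 and 13.5 N and contact force between the fingers and handle above 2 N); the arm keeps its last pose, push and grip.
It fails at once if the springs are driven fully home (value of joint press_plate above 0.0195 m).
It fails at once if a carton is crushed against the end wall with over 40 N (contact force between fence and anything else above 40 N).
It fails at once if a bystander (orange-and-white carton, white flask, oximeter or vial) is moved over 20 mm (distance of any of plaster_box, spray_flask, oximeter, vial from where it was at the start of the episode above 0.02 m).
It also fails if it takes over 69 s, if anything falls off the work surface, if the arm or the gripper's body presses on something with over 40 N, if the wrist force passes 120 N, or if a joint passes its speed limit or range.

ROBOT

A 6-joint arm with a two-finger parallel gripper is mounted at the origin on a cart in front of the work surface, level with it; the furniture and walls round the work are solid. World frame = base frame: x ahead of the robot, y to its left, z up, the work surface at z = 0. Lengths are in m, angles in rad, forces in N, time in s.
With the tool pointing down it reaches from about 0.375 to 0.9 m from the base axis. Payload 3.1 kg.
Tool frame: the origin (TCP) lies at the centre of the arm's flange, where the gripper is bolted on; the fingertips stand robot.tip_extent ahead of it and the grasp point (between the pads) lies 164 mm ahead of it (robot.tip_extent is the distance from the TCP to the fingertips, in m); z points along the fingers, y is the line along which they close (so a half turn about z gives the same grasp; the last joint's range is limited). The gripper opens to 87 mm and grips with 3 to 60 N. Pads are 19 mm wide; open, the fingers measure 117 mm over their backs; the gripper's body (75 mm by 190 mm) begins 51 mm behind the grasp point.
Start: joints at [0.986, 0.527, 1.433, -0, 1.181, -0.178], TCP at [0.247, 0.574, 0.405] pointing down, gripper open.
Joint ranges: [-3.08, 3.08], [-0.75, 2.2], [0.22, 2.44], [-1.43, 4.57], [0, 2.65], [-2.85, 2.85]. Speed limits (rad/s): [2.79, 2.79, 3.14, 3.14, 3.14, 3.14].

INTERFACE

Orientations are given as a unit quaternion [x, y, z, w].
In Python, from rig import get_obs, camera, hand_in, cut_out, robot gives the robot as it stands.
- The arm moves only by the tool step_arm, never from a script. Its argument "rows" is a list of rows, each a list of 6 numbers: the shift along the world's x, y, z in m, then the turn, a rotation vector about the world's x, y, z in degrees. A call has 1 to 12 rows; each row shifts and turns the commanded pose from where the row before left it; what a row does not reach is not made up. A row lasts 1/8 s, in which the tool goes at most 62.5 mm and 10.7 degrees, less where a joint would pass 70% of its speed; a pose out of reach is approached as far as the arm can. A call is refused whole if a number of a shift passes 0.0625 or a number of a turn 10.7, either way. A call with a gripper value outside its range is refused whole. "jaw" is the finger opening in m, from 0 to 0.087, set as the call begins (left out, the last holds). The fingers move at their own pace and stop on an object; "squeeze" is the grip in N (left out, the last holds). Time passes only in rows, so rows that do not move let the fingers close. It gives the time, the measured TCP pose, the force, the opening and the grip force at its end, in the units of the state.
- get_obs(): the state, without advancing time (a new reading comes with each control period).
- camera(name): name is "scene" or "top" or "wrist"; returns a dict with "pixels" (420x560x3 uint8, blue, green, red), "depth" (420x560 float32, m along the optical axis (not along the pixel's ray), 0 where there is no reading), "fov_y" (degrees; the focal length in pixels is half the picture's height over the tangent of half this angle, whatever the lens; pixels are square), "cx", "cy" (the principal point, pixels), "extrinsics" (4x4, takes a point from camera to world coordinates); the wrist camera has in their place "mount" (4x4, takes a point from camera to tool coordinates, whose origin is the TCP and whose axes are the flange's). Camera axes: x right, y up, looking along -z (the intrinsics and any distortion apply to the point x, -y, -z); pixel columns grow to the right and rows downward; lengths in m; the calibration is good to about 2 mm. A picture is of the moment at which its call begins: read the wrist's pose just before it.
- hand_in(): hands the job in; it is judged then, once.
Trained networks look in the newest picture that a camera, given by its name, has taken for a name from the list of things; names that differ only in an ending like _2 or _b are one class to them, and where a whole thing is asked for, a point or a joint stands for the part that bears it (a point fixed in the world has none). Each returns a list of dicts, best first, with "confidence" (0 to 1); they miss things now and then, are a little off and sometimes report something else, mostly with a low value. They report only what shows in the picture. A call takes as long as a camera call. They do not tell look-alikes from the thing itself.
- cut_out(label, camera): "region" (420x560 bool, what is visible of it) and "extent" ([centre column, centre row, width, height] in pixels, round what is visible of it).
The state is a dict: "time": time; "q": joint angles; "joint_velocities": joint speeds; "joint_torque": joint torques, N m; "position": TCP position; "tool_rot": TCP orientation; "ft_force": force on the tool from outside, world axes, zero at the start; "moment": the same for the moment, N m; "grip_width": finger opening in m; "grip_force": force on a finger pad.
Only numpy, scipy, OpenCV 4.12 (cv2) and the standard library are available. Lean on these libraries where they do the work, as an engineer would, in place of code of your own. Each camera call takes 0.05 s, during which the arm holds its last target. There are 200 camera calls.

## Working session

There is one attempt and no reset: what is moved stays moved. The work goes in short steps, Python scripts to look and compute and a tool call to move; the robot and the scene stay as the last step left them, time stands still between calls to the robot, and variables do not carry over. Pictures are saved under pics/ and viewed, at most 10 in all, crops included, and the job is handed in when it is done.

Besides the shell and the picture viewer there is one more tool, called after ">>>" as name(argument=value, ...), one argument or row to a line, values as JSON. step_arm: Moves the arm, as the interface text tells. Its arguments: {"type":"object","properties":{"rows":{"type":"array"},"jaw":{"type":"number"},"squeeze":{"type":"number"}},"required":["rows"]}

```bash
mkdir -p pics
cat > h.py <<'E'
import numpy as np, cv2
from rig import get_obs, camera, hand_in, cut_out, robot
from scipy.spatial.transform import Rotation as R
def cloud(c, E=None):
    if E is None: E=np.array(c["extrinsics"])
    d=c["depth"]; h,w=d.shape; f=h/2/np.tan(np.radians(c["fov_y"])/2)
    v,u=np.mgrid[0:h,0:w]
    P=np.stack([(u-c["cx"])*d/f,-(v-c["cy"])*d/f,-d],-1)
    W=P@E[:3,:3].T+E[:3,3]; W[d<=0]=np.nan
    return W
def wristE(c,o):
    T=np.eye(4); T[:3,:3]=R.from_quat(o["tool_rot"]).as_matrix(); T[:3,3]=o["position"]
    return T@np.array(c["mount"])
E
python3 - <<'E'
from h import *
o=get_obs(); print(o["time"],o["position"],o["tool_rot"],robot.tip_extent)
for n in ["top","scene"]:
    c=camera(n); cv2.imwrite(f"pics/{n}0.png",c["pixels"]); W=cloud(c)
    print(n,[k for k in c], c["fov_y"],c["cx"],c["cy"],np.array(c["extrinsics"]).round(3).tolist())
    np.savez(f"{n}0.npz",W=W,p=c["pixels"])
    for l in ["holder","fence","carton_2","plaster_box","handle","press_plate","spray_flask","oximeter","vial"]:
        for r in cut_out(l,n):
            m=r["region"]; print(l,round(r["confidence"],2),np.round(r["extent"]),np.nanmedian(W[m],0).round(3),np.nanmax(W[m][:,2]).round(3))
E
```

```text
0.0 [0.24705356 0.57372426 0.40378571] [ 2.01970294e-01  9.79391083e-01 -9.79338629e-04 -3.83859811e-04] 0.1822
top ['pixels', 'depth', 'fov_y', 'cx', 'cy', 'extrinsics'] 47.540128275442456 277.7364427397086 200.34183955001635 [[0.017, 0.999, -0.038, 0.513], [-1.0, 0.018, 0.012, 0.041], [0.013, 0.038, 0.999, 1.268], [0.0, 0.0, 0.0, 1.0]]
holder 0.85 [217. 189. 110.  53.] [0.589 0.161 0.007] 0.181
fence 0.7 [170. 194.  11.  23.] [0.566 0.297 0.079] 0.122
carton_2 0.94 [192. 194.  38.  21.] [0.575 0.249 0.045] 0.053
carton_2 0.85 [352. 184.  29.  24.] [ 0.606 -0.163  0.04 ] 0.048
carton_2 0.83 [304. 185.  32.  31.] [ 0.602 -0.038  0.04 ] 0.047
carton_2 0.76 [396. 244.  35.  26.] [ 0.458 -0.278  0.04 ] 0.047
plaster_box 0.88 [327. 238.  28.  23.] [ 0.47  -0.095  0.033] 0.044
handle 0.52 [231. 182.   4.  25.] [0.595 0.136 0.173] 0.181
spray_flask 0.69 [275. 123.  22.  28.] [0.739 0.037 0.132] 0.185
spray_flask 0.17 [240. 182.  34.  23.] [0.596 0.129 0.076] 0.181
oximeter 0.81 [254. 259.  22.  14.] [0.411 0.085 0.031] 0.039
scene ['pixels', 'depth', 'fov_y', 'cx', 'cy', 'extrinsics'] 57.5
[... 539 characters left out ...]
43
carton_2 0.64 [297. 228.  25.  26.] [ 0.587 -0.022  0.038] 0.042
plaster_box 0.73 [349. 242.  33.  28.] [ 0.46  -0.088  0.027] 0.035
plaster_box 0.38 [230. 237.  20.  40.] [0.589 0.168 0.068] 0.114
plaster_box 0.36 [241. 221.  44.  72.] [0.588 0.142 0.079] 0.177
handle 0.68 [238. 201.  15.  30.] [0.59  0.142 0.147] 0.177
press_plate 0.98 [230. 237.  22.  37.] [0.59  0.168 0.067] 0.115
spray_flask 0.85 [246. 189.  23.  58.] [0.734 0.04  0.113] 0.181
spray_flask 0.27 [329. 211.  32.  30.] [ 0.593 -0.153  0.032] 0.043
oximeter 0.73 [302. 281.  27.  27.] [0.401 0.094 0.027] 0.034
vial 0.65 [264. 297.  15.  19.] [0.406 0.191 0.026] 0.048
vial 0.6 [241. 221.  42.  76.] [0.589 0.142 0.077] 0.177
```

Run:
```python
from h import *
p=np.load("top0.npz")["p"]
cv2.imwrite("pics/topcrop.png",cv2.resize(p[90:300,150:430],None,fx=2.85,fy=2.85,interpolation=cv2.INTER_CUBIC))
```

```text
(no output)
```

View pics/topcrop.png

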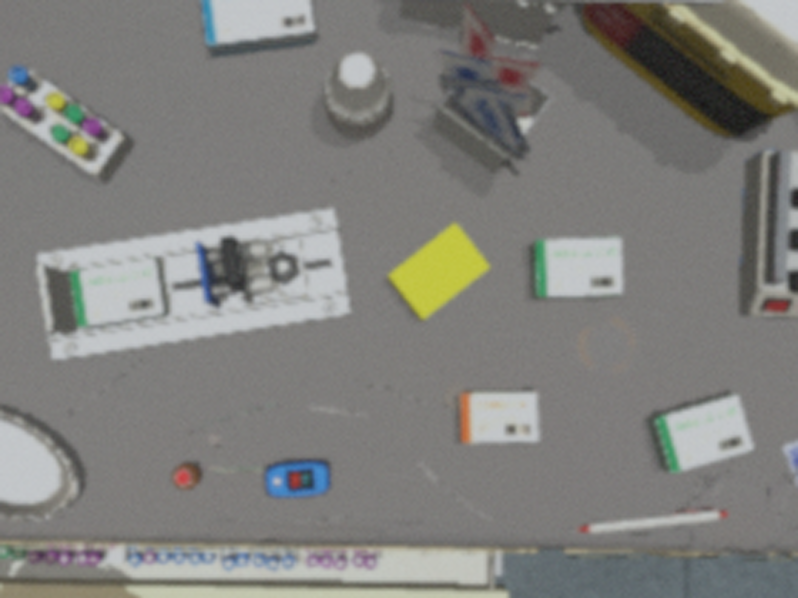

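View pics/scene0.png

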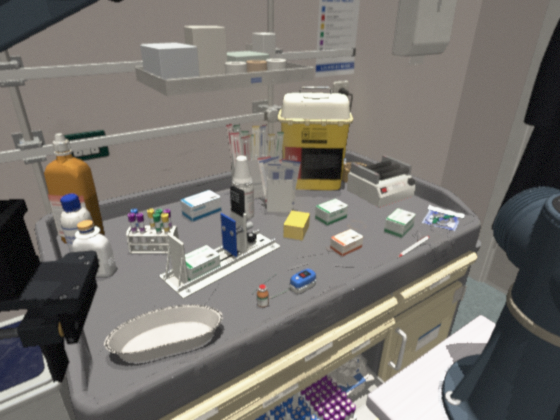

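The top view shows carton_1 in the holder at (192,194). The candidates for the loose cartons are green ones at (352,184) and (396,244), a yellow look-alike at (304,185), the orange plaster box at (327,238) and a blue-and-white box at (240,96). I choose the two green ones, whose green ends point to image left (+y), the same as carton_1. The scene view agrees.

```bash
cat >> h.py <<'E'
def rect(P,ref=np.pi/2):
    (c,s,a)=cv2.minAreaRect((P[:,:2]*1000).astype(np.float32))
    b=cv2.boxPoints((c,s,a)); e=[b[1]-b[0],b[2]-b[1]]; e=max(e,key=np.linalg.norm)
    t=np.degrees(np.arctan2(e[1],e[0]))%180
    return np.round(c,1),np.round(sorted(s),1),round(float(t),2)
E
python3 - <<'E'
from h import *
for n in ["top","scene"]:
    D=np.load(n+"0.npz"); W=D["W"]
    c=camera(n); 
    g=W[(W[...,0]>.3)&(W[...,0]<.8)&(abs(W[...,2])<.02)]
    print(n,"table z",np.nanmedian(g[:,2]))
    for r in cut_out("carton_2",n):
        m=cv2.erode(r["region"].astype(np.uint8),np.ones((2,2)))>0
        P=W[r["region"]]; zt=np.nanpercentile(P[:,2],80); T=P[abs(P[:,2]-zt)<.006]
        print(np.round(r["extent"]),"ztop",zt.round(4),"std",T[:,2].std().round(4),rect(T),T.mean(0).round(4))
    r=cut_out("holder",n)[0]; P=W[r["region"]]
    B=P[(P[:,2]>-.002)&(P[:,2]<.03)]; print("holder",rect(B),len(B))
    for l in ["fence","handle","press_plate"]:
        for r in cut_out(l,n)[:1]:
            P=W[r["region"]]; P=P[P[:,2]>np.nanmax(P[:,2])-.012]; print(l,rect(P),P.mean(0).round(4))
E
```

```text
top table z 0.0012994837984994234
[396. 243.  39.  30.] ztop 0.0421 std 0.0022 (array([ 458.2, -281.7]), array([52.7, 79.9]), 106.69) [ 0.4584 -0.2811  0.0407]
[354. 185.  32.  21.] ztop 0.042 std 0.0021 (array([ 607.3, -165.6]), array([51.8, 77.9]), 93.25) [ 0.607  -0.1651  0.0405]
[189. 194.  37.  25.] ztop 0.0471 std 0.0022 (array([576.6, 250.8]), array([52.1, 79. ]), 100.15) [0.5764 0.2508 0.0455]
holder (array([587.8, 188.5]), array([106.1, 285. ]), 99.14) 2678
fence (array([566.6, 299.2]), array([ 6.7, 51.5]), 10.68) [0.5652 0.2988 0.1146]
press_plate (array([588.8, 166.4]), array([ 5.4, 47. ]), 9.64) [0.5875 0.1658 0.1124]
scene table z 0.001142388964631924
[203. 264.  36.  33.] ztop 0.0457 std 0.0015 (array([578. , 251.2]), array([53.6, 79.2]), 101.26) [0.5734 0.2483 0.0451]
[398. 225.  35.  29.] ztop 0.0401 std 0.0016 (array([ 457.4, -280. ]), array([50.2, 80.8]), 108.34) [ 0.4547 -0.2754  0.0395]
[295. 228.  24.  26.] ztop 0.0404 std 0.0015 (array([602.7, -38.7]), array([53. , 83.1]), 128.06) [ 0.599  -0.0355  0.0398]
[329. 211.  32.  25.] ztop 0.0401 std 0.0016 (array([ 607.9, -166.6]), array([55.8, 82.1]), 96.22) [ 0.6052 -0.162   0.0397]
holder (array([657.2, 187. ]), array([235.8, 303.5]), 99.98) 2124
fence (array([566.6, 299.2]), array([ 7.1, 54. ]), 10.99) [0.5653 0.3005 0.1121]
handle (array([595.7, 140.2]), array([15.2, 39.3]), 18.08) [0.5935 0.1405 0.172 ]
press_plate (array([593.1, 167.6]), array([ 5.8, 54.6]), 11.3) [0.5906 0.1679 0.1091]
```

>>> step_arm(
  rows=[
    [0.034,-0.037,0,0,0,-5.7],
    [0.034,-0.037,0,0,0,-5.7],
    [0.034,-0.037,0,0,0,-5.7],
    [0.034,-0.037,0,0,0,-5.7],
    [0.034,-0.037,0,0,0,-5.7],
    [0.034,-0.037,0,0,0,-5.7],
    [0.034,-0.037,0,0,0,-5.7],
    [0.034,-0.037,0,0,0,-5.7],
    [0.034,-0.037,0,0,0,-5.7],
    [0.034,-0.037,0,0,0,-5.7],
    [0,0,0,0,0,0],
    [0,0,0,0,0,0],
  ],
  jaw=0.087,
)

```text
time: 3.1
position: [0.5869, 0.204, 0.4045]
tool_rot: [0.645, 0.764, -0.0, -0.001]
ft_force: [-0.7, -0.4, 0.5]
grip_width: 0.0868
grip_force: 0.0
```

```bash
cat > w.py <<'E'
import sys
from h import *
o=get_obs(); c=camera("wrist"); E=wristE(c,o); W=cloud(c,E); n=sys.argv[1]
cv2.imwrite(f"pics/w{n}.png",c["pixels"]); np.savez(f"w{n}.npz",W=W,p=c["pixels"])
print(o["time"],o["position"].round(4) if hasattr(o["position"],"round") else o["position"], R.from_quat(o["tool_rot"]).as_matrix()[:,1].round(3), np.array(c["mount"]).round(3).tolist())
for l in sys.argv[2:]:
    for r in cut_out(l,"wrist"):
        P=W[r["region"]]; P=P[~np.isnan(P[:,2])]
        if len(P)<20: continue
        zt=np.percentile(P[:,2],85); T=P[abs(P[:,2]-zt)<.006]
        print(l,round(r["confidence"],2),np.round(r["extent"]),"ztop",zt.round(4),rect(T))
        if l=="holder":
            for lo,hi in[(-.002,.011),(.011,.024)]:
                B=P[(P[:,2]>lo)&(P[:,2]<hi)]; print("  band",lo,rect(B),len(B))
E
python3 w.py 1 holder fence handle press_plate carton_2
```

```text
3.1 [0.5869 0.204  0.4045] [ 0.986  0.168 -0.001] [[-0.001, 0.963, 0.271, 0.075], [1.0, 0.001, -0.001, -0.0], [-0.001, 0.271, -0.963, 0.021], [0.0, 0.0, 0.0, 1.0]]
holder 0.82 [284. 200.  98. 273.] ztop 0.107 (array([583.9, 221.7]), array([ 57.7, 165.6]), 99.67)
  band -0.002 (array([587.2, 204.1]), array([100.4, 245.1]), 99.76) 9163
  band 0.011 (array([584.5, 219.7]), array([ 64., 213.]), 99.88) 1077
fence 0.82 [287.  83.  81.  26.] ztop 0.1144 (array([570.5, 300.4]), array([ 5.8, 57.7]), 9.66)
press_plate 0.72 [286. 243.  64.  48.] ztop 0.1106 (array([593.3, 168. ]), array([ 5.8, 53.8]), 9.69)
carton_2 0.72 [284. 144.  56.  81.] ztop 0.0455 (array([578.6, 251.5]), array([52.3, 77.3]), 99.69)
carton_2 0.72 [258. 350.  49.  28.] ztop 0.0276 (array([581.1,  -6.5]), array([ 3.5, 46.8]), 35.98)
carton_2 0.62 [391. 335.  39.  30.] ztop 0.0522 (array([731.6,  53.8]), array([ 2.9, 19.1]), 54.52)
```

Run:
```python
from h import *
for n in ["top","scene"]:
    W=np.load(n+"0.npz")["W"].reshape(-1,3)
    for nm,cx,cy,a in [("A",.6075,-.1662,4.5),("B",.458,-.281,17.2),("H",.5793,.2491,9.7)]:
        t=np.radians(a); d=W[:,:2]-[cx,cy]; u=d@[np.cos(t),np.sin(t)]; v=d@[-np.sin(t),np.cos(t)]
        for nmr,lu,hu,lv in [("fing",-.062,.062,.012),("body",-.1,.1,.045),("body+",-.12,.12,.06)]:
            m=(abs(v)<lv)&(u>lu)&(u<hu)&((abs(u)>.03)|(abs(v)>.045)); Q=W[m]; z=Q[:,2]
            print(n,nm,nmr,np.nanmax(z).round(3),Q[np.nanargmax(z)].round(3),(z>.06).sum())
```

```text
top A fing 0.007 [ 0.568 -0.158  0.007] 0
top A body 0.009 [ 0.703 -0.126  0.009] 0
top A body+ 0.159 [ 0.683 -0.106  0.159] 43
top B fing 0.011 [ 0.402 -0.304  0.011] 0
top B body 0.013 [ 0.378 -0.269  0.013] 0
top B body+ 0.015 [ 0.378 -0.253  0.015] 0
top H fing 0.021 [0.548 0.232 0.021] 0
top H body 0.021 [0.548 0.232 0.021] 0
top H body+ 0.122 [0.568 0.296 0.122] 179
scene A fing 0.003 [ 0.549 -0.178  0.003] 0
scene A body 0.004 [ 0.692 -0.2    0.004] 0
scene A body+ 0.16 [ 0.687 -0.102  0.16 ] 100
scene B fing 0.004 [ 0.407 -0.303  0.004] 0
scene B body 0.009 [ 0.377 -0.262  0.009] 0
scene B body+ 0.009 [ 0.377 -0.262  0.009] 0
scene H fing 0.018 [0.545 0.25  0.018] 0
scene H body 0.019 [0.555 0.201 0.019] 0
scene H body+ 0.118 [0.576 0.303 0.118] 438
```

>>> step_arm(
  rows=[
    [0.002,-0.037,0,0,0,-0.6],
    [0.002,-0.037,0,0,0,-0.6],
    [0.002,-0.037,0,0,0,-0.6],
    [0.002,-0.037,0,0,0,-0.6],
    [0.002,-0.037,0,0,0,-0.6],
    [0.002,-0.037,0,0,0,-0.6],
    [0.002,-0.037,0,0,0,-0.6],
    [0.002,-0.037,0,0,0,-0.6],
    [0.002,-0.037,-0.02,0,0,-0.6],
    [0.002,-0.037,-0.02,0,0,0],
    [0,0,0,0,0,0],
    [0,0,0,0,0,0],
  ],
)

```text
time: 4.9
position: [0.6073, -0.1653, 0.3649]
tool_rot: [0.68, 0.733, 0.0, -0.0]
ft_force: [0.1, -0.5, -0.1]
grip_width: 0.0867
grip_force: 0.0
```

```bash
python3 w.py 2 carton_2 plaster_box
```

```text
4.9 [ 0.6073 -0.1653  0.3649] [ 0.997  0.075 -0.   ] [[-0.001, 0.963, 0.271, 0.075], [1.0, 0.001, -0.001, -0.0], [-0.001, 0.271, -0.963, 0.021], [0.0, 0.0, 0.0, 1.0]]
carton_2 0.83 [286. 201.  61.  91.] ztop 0.0404 (array([ 609.3, -166. ]), array([52.1, 78.8]), 92.79)
carton_2 0.8 [136. 269.  53.  35.] ztop 0.0398 (array([ 461.8, -250.6]), array([21.5, 31.8]), 16.88)
carton_2 0.58 [293.  56. 106. 112.] ztop 0.0405 (array([603.6, -38.7]), array([52.4, 78.5]), 128.95)
plaster_box 0.69 [138. 110.  66.  84.] ztop 0.0323 (array([471.7, -96.1]), array([46.6, 70.4]), 92.27)
```

View pics/w2.png

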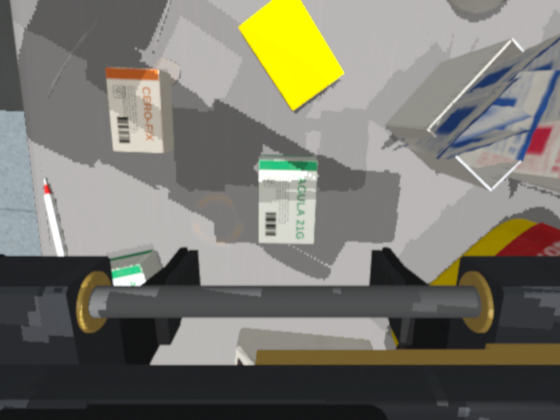

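The crop confirms the target. It is the green-ended carton at (287,200), with the yellow look-alike at (290,50) and the orange box at (137,110) apart from it. The swab holder at the right is close, so I grip 5 mm toward −y.

>>> step_arm(
  rows=[
    [0.002,-0.0055,0,0,0,-1.5],
    [0,0,-0.035,0,0,0],
    [0,0,-0.035,0,0,0],
    [0,0,-0.035,0,0,0],
    [0,0,-0.035,0,0,0],
    [0,0,-0.025,0,0,0],
    [0,0,-0.01,0,0,0],
    [0,0,0,0,0,0],
  ],
)

```text
time: 6.05
position: [0.6094, -0.1714, 0.1896]
tool_rot: [0.69, 0.724, -0.0, -0.0]
ft_force: [0.4, -0.8, -0.8]
grip_width: 0.0869
grip_force: 0.0
```

>>> step_arm(
  rows=[
    [0,0,0,0,0,0],
    [0,0,0,0,0,0],
    [0,0,0,0,0,0],
    [0,0,0,0,0,0],
    [0,0,0,0,0,0],
  ],
  jaw=0.04,
  squeeze=15,
)

```text
time: 6.68
position: [0.6093, -0.1715, 0.1901]
tool_rot: [0.69, 0.724, 0.0, 0.0]
ft_force: [0.4, -0.9, 2.1]
grip_width: 0.0517
grip_force: 15.0
```

>>> step_arm(
  rows=[
    [0,0,0.02,0,0,0],
    [0,0,0.04,0,0,0],
    [0,0,0.045,0,0,0],
    [0,0,0.045,0,0,0],
    [0,0.02,0.04,0,0,0],
    [0,0.04,0,0,0,1],
    [0,0.04,0,0,0,1],
    [-0.004,0.045,0,0,0,1],
    [-0.005,0.045,0,0,0,1],
    [-0.005,0.045,0,0,0,1],
    [-0.005,0.045,0,0,0,1],
    [-0.005,0.045,0,0,0,1],
  ],
)

```text
time: 8.18
position: [0.5847, 0.1549, 0.381]
tool_rot: [0.644, 0.765, 0.0, 0.0]
ft_force: [0.3, 0.3, -0.7]
grip_width: 0.0521
grip_force: 15.0
```

>>> step_arm(
  rows=[
    [-0.005,0.045,0,0,0,0],
    [0,0.03,0,0,0,0],
    [0,0.015,0,0,0,0],
    [0,0,-0.03,0,0,0],
    [0,0,-0.03,0,0,0],
    [0,0,0,0,0,0],
    [0,0,0,0,0,0],
  ],
)

```text
time: 9.05
position: [0.5809, 0.2431, 0.321]
tool_rot: [0.644, 0.765, 0.001, 0.001]
ft_force: [-0.3, 0.2, -0.5]
grip_width: 0.0518
grip_force: 15.0
```

```bash
python3 w.py 3 fence carton_2 press_plate
```

```text
9.05 [0.5809 0.2431 0.321 ] [0.986 0.169 0.002] [[-0.001, 0.963, 0.271, 0.075], [1.0, 0.001, -0.001, -0.0], [-0.001, 0.271, -0.963, 0.021], [0.0, 0.0, 0.0, 1.0]]
fence 0.65 [283. 133. 104.  42.] ztop 0.1145 (array([570. , 300.7]), array([ 5.7, 55.6]), 9.89)
carton_2 0.71 [282. 167.  71.  26.] ztop 0.0454 (array([573.3, 281.2]), array([18.8, 51.8]), 9.57)
```

>>> step_arm(
  rows=[
    [0,0,-0.03,0,0,0],
    [0,0,-0.03,0,0,0],
    [0,0,-0.015,0,0,0],
    [0,0,-0.006,0,0,0],
    [0,0,-0.004,0,0,0],
    [0,0,-0.0005,0,0,0],
    [0,0,0,0,0,0],
  ],
)

```text
time: 10.12
position: [0.5806, 0.2436, 0.235]
tool_rot: [0.644, 0.765, 0.001, 0.0]
ft_force: [-0.1, -0.4, -0.7]
grip_width: 0.0519
grip_force: 15.0
```

>>> step_arm(
  rows=[
    [0,0,0,0,0,0],
    [0,0,0,0,0,0],
    [0,0,0,0,0,0],
    [0,0,0,0,0,0],
  ],
  jaw=0.068,
)

```text
time: 10.62
position: [0.5802, 0.2435, 0.2342]
tool_rot: [0.644, 0.765, -0.0, -0.0]
ft_force: [-0.4, 0.3, -0.0]
grip_width: 0.0672
grip_force: 0.0
```

>>> step_arm(
  rows=[
    [0,0,0.015,0,0,0],
    [0,0,0.03,0,0,0],
    [0,0,0.04,0,0,0],
    [0,0,0.04,0,0,0],
    [0,-0.02,0.04,0,0,0],
    [0,-0.02,0,0,0,0],
    [0,0,0,0,0,0],
  ],
)

```text
time: 11.5
position: [0.5799, 0.2022, 0.3995]
tool_rot: [0.645, 0.764, -0.0, -0.0]
ft_force: [-0.4, -0.3, 0.6]
grip_width: 0.0678
grip_force: 0.0
```

```bash
python3 w.py 4 fence carton_2 press_plate handle
```

```text
11.5 [0.5799 0.2022 0.3995] [ 0.986  0.168 -0.   ] [[-0.001, 0.963, 0.271, 0.075], [1.0, 0.001, -0.001, -0.0], [-0.001, 0.271, -0.963, 0.021], [0.0, 0.0, 0.0, 1.0]]
fence 0.77 [295.  80.  79.  30.] ztop 0.1144 (array([570.4, 300.4]), array([ 6.2, 55.6]), 9.89)
carton_2 0.49 [268. 344.  29.  10.] ztop 0.0148 (array([593.5,   1.7]), array([10.3, 23.7]), 10.47)
press_plate 0.86 [295. 243.  63.  49.] ztop 0.1102 (array([593.2, 168.1]), array([ 5.5, 53.1]), 10.23)
handle 0.69 [297. 310.  62.  59.] ztop 0.1756 (array([598.4, 139.3]), array([14.4, 41.4]), 11.36)
handle 0.26 [294. 153.  63.  97.] ztop 0.0855 (array([579.8, 249.2]), array([52.3, 77.7]), 99.83)
```

View pics/w4.png

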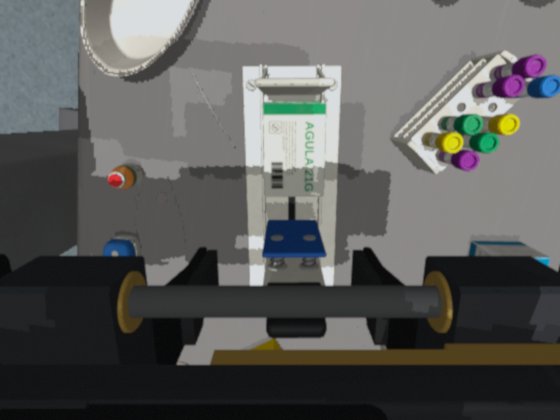

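The picture shows the second carton squarely on the first at (294,150), with its green end toward the wall. The measured top is 85.5 mm. Next is the other loose carton.

>>> step_arm(
  rows=[
    [-0.01,-0.04,0,0,0,0.6],
    [-0.01,-0.04,0,0,0,0.6],
    [-0.01,-0.04,0,0,0,0.6],
    [-0.01,-0.04,0,0,0,0.6],
    [-0.01,-0.04,0,0,0,0.6],
    [-0.01,-0.04,0,0,0,0.6],
    [-0.01,-0.04,0,0,0,0.6],
    [-0.01,-0.04,0,0,0,0.6],
    [-0.01,-0.04,-0.01,0,0,0.6],
    [-0.01,-0.04,-0.01,0,0,0.6],
    [-0.01,-0.04,-0.01,0,0,0.6],
    [-0.01,-0.04,-0.01,0,0,0.6],
  ],
  jaw=0.087,
)

```text
time: 13.25
position: [0.4602, -0.2774, 0.3583]
tool_rot: [0.594, 0.804, 0.0, -0.0]
ft_force: [0.8, 0.3, 0.1]
grip_width: 0.0869
grip_force: 0.0
```

>>> step_arm(
  rows=[
    [0,0,0,0,0,0],
    [0,0,0,0,0,0],
  ],
)

```text
time: 13.5
position: [0.4603, -0.276, 0.3587]
tool_rot: [0.595, 0.804, 0.0, -0.001]
ft_force: [0.0, 0.1, 0.5]
grip_width: 0.0869
grip_force: 0.0
```

```bash
python3 w.py 5 carton_2 plaster_box
```

```text
13.5 [ 0.4603 -0.276   0.3587] [ 0.956  0.292 -0.001] [[-0.001, 0.962, 0.271, 0.075], [1.0, 0.001, -0.001, -0.0], [-0.001, 0.271, -0.962, 0.021], [0.0, 0.0, 0.0, 1.0]]
carton_2 0.65 [284. 207.  64.  92.] ztop 0.0404 (array([ 460. , -281.5]), array([52.2, 79. ]), 106.93)
carton_2 0.59 [528.  21.  65.  38.] ztop 0.04 (array([607.8, -70.4]), array([22.5, 25.2]), 124.96)
carton_2 0.48 [356.  27.  70.  53.] ztop 0.0325 (array([ 472.4, -114. ]), array([35.5, 45.3]), 2.46)
plaster_box 0.93 [356.  26.  69.  52.] ztop 0.0325 (array([ 472.4, -114. ]), array([35.5, 45.3]), 2.46)
```

View pics/w5.png

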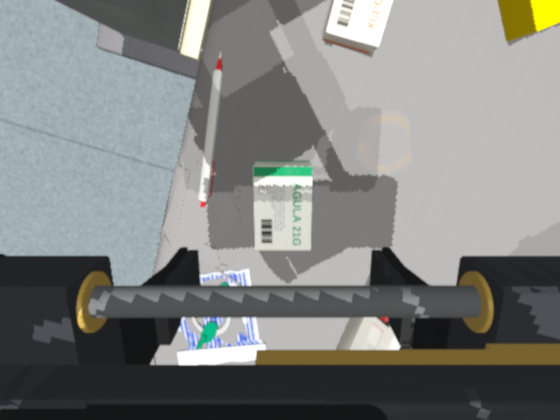

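It shows the green-ended carton at (284,207). A pen end lies to its left at (205,203), so I narrow the jaw for clearance.

>>> step_arm(
  rows=[
    [0,-0.0055,0,0,0,0],
    [0,0,-0.035,0,0,0],
    [0,0,-0.035,0,0,0],
    [0,0,-0.035,0,0,0],
    [0,0,-0.035,0,0,0],
    [0,0,-0.019,0,0,0],
    [0,0,-0.01,0,0,0],
    [0,0,0,0,0,0],
  ],
  jaw=0.074,
)

```text
time: 14.65
position: [0.4604, -0.282, 0.19]
tool_rot: [0.595, 0.804, 0.0, -0.0]
ft_force: [-0.2, -0.9, 0.3]
grip_width: 0.0745
grip_force: 0.0
```

>>> step_arm(
  rows=[
    [0,0,0,0,0,0],
    [0,0,0,0,0,0],
    [0,0,0,0,0,0],
    [0,0,0,0,0,0],
    [0,0,0,0,0,0],
  ],
  jaw=0.04,
  squeeze=15,
)

```text
time: 15.28
position: [0.4604, -0.2822, 0.1909]
tool_rot: [0.595, 0.804, -0.0, 0.001]
ft_force: [-1.1, -0.0, 6.0]
grip_width: 0.0519
grip_force: 15.0
```

>>> step_arm(
  rows=[
    [0,0,0.02,0,0,0],
    [0,0,0.04,0,0,0],
    [0,0,0.05,0,0,0],
    [0,0,0.05,0,0,0],
    [0,0.02,0.05,0,0,0],
    [0.008,0.04,0,0,0,-0.6],
    [0.01,0.04,0,0,0,-0.6],
    [0.01,0.04,0,0,0,-0.6],
    [0.01,0.04,0,0,0,-0.6],
    [0.01,0.04,0,0,0,-0.6],
    [0.01,0.04,0,0,0,-0.6],
    [0.01,0.04,0,0,0,-0.6],
  ],
)

```text
time: 16.77
position: [0.5281, 0.0194, 0.3998]
tool_rot: [0.624, 0.781, -0.0, -0.0]
ft_force: [1.4, -0.2, -0.8]
grip_width: 0.0518
grip_force: 15.0
```

>>> step_arm(
  rows=[
    [0.01,0.04,0,0,0,-0.6],
    [0.01,0.04,0,0,0,-0.6],
    [0.01,0.04,0,0,0,-0.6],
    [0.01,0.04,0,0,0,-0.6],
    [0.01,0.04,0,0,0,-0.6],
    [0.001,0.02,0,0,0,-0.6],
    [0,0.01,0,0,0,0],
    [0,0,-0.02,0,0,0],
    [0,0,0,0,0,0],
    [0,0,0,0,0,0],
  ],
)

```text
time: 18.02
position: [0.5794, 0.2474, 0.3805]
tool_rot: [0.648, 0.761, -0.0, 0.0]
ft_force: [-0.3, 0.4, -0.8]
grip_width: 0.0517
grip_force: 15.0
```

>>> step_arm(
  rows=[
    [0,0.001,-0.03,0,0,0.5],
    [0,0,-0.03,0,0,0],
    [0,0,-0.025,0,0,0],
    [0,0,-0.012,0,0,0],
    [0,0,-0.005,0,0,0],
    [0,0,-0.0025,0,0,0],
    [0,0,0,0,0,0],
    [0,0,0,0,0,0],
  ],
)

```text
time: 19.02
position: [0.5795, 0.249, 0.2765]
tool_rot: [0.645, 0.764, 0.001, 0.0]
ft_force: [-0.5, -0.6, -0.2]
grip_width: 0.0519
grip_force: 15.0
```

>>> step_arm(
  rows=[
    [0,0,0,0,0,0],
    [0,0,0,0,0,0],
    [0,0,0,0,0,0],
    [0,0,0,0,0,0],
  ],
  jaw=0.068,
)

```text
time: 19.52
position: [0.5793, 0.249, 0.2758]
tool_rot: [0.645, 0.764, 0.0, 0.0]
ft_force: [-0.3, 0.6, -0.4]
grip_width: 0.0675
grip_force: 0.0
```

>>> step_arm(
  rows=[
    [0,0,0.015,0,0,0],
    [0,0,0.03,0,0,0],
    [0,-0.02,0.04,0,0,0],
    [0,-0.03,0.04,0,0,0],
    [0,0,0,0,0,0],
    [0,0,0,0,0,0],
  ],
)

```text
time: 20.27
position: [0.5789, 0.199, 0.4011]
tool_rot: [0.645, 0.764, 0.0, -0.0]
ft_force: [-0.1, 0.3, -1.4]
grip_width: 0.0682
grip_force: 0.0
```

```bash
python3 w.py 6 fence carton_2 press_plate handle
python3 - <<'E'
from h import *
W=np.load("w6.npz")["W"].reshape(-1,3); P=W[(abs(W[:,2]-.125)<.006)&(abs(W[:,0]-.58)<.06)&(abs(W[:,1]-.249)<.047)]
print("top carton",len(P),np.median(P[:,2]),rect(P))
E
```

```text
20.275 [0.5789 0.199  0.4011] [0.986 0.168 0.   ] [[-0.001, 0.963, 0.271, 0.075], [1.0, 0.001, -0.001, -0.0], [-0.001, 0.271, -0.963, 0.021], [0.0, 0.0, 0.0, 1.0]]
fence 0.59 [296.  80.  80.  32.] ztop 0.1145 (array([570.7, 300.5]), array([ 6.2, 57.5]), 9.92)
carton_2 0.85 [298. 148.  76. 108.] ztop 0.1254 (array([579.4, 250.5]), array([52.2, 77.6]), 99.76)
carton_2 0.54 [268. 344.  33.  12.] ztop 0.0189 (array([592.8,   1.9]), array([ 9.1, 24.7]), 13.73)
press_plate 0.88 [296. 241.  65.  49.] ztop 0.1102 (array([593.3, 168.3]), array([ 5.1, 52.3]), 9.05)
handle 0.6 [299. 305.  59.  62.] ztop 0.1756 (array([598.7, 138.6]), array([12.9, 41.6]), 10.9)
top carton 7642 0.12466628515423289 (array([579.4, 250.4]), array([52.2, 77.7]), 99.76)
```

View pics/w6.png

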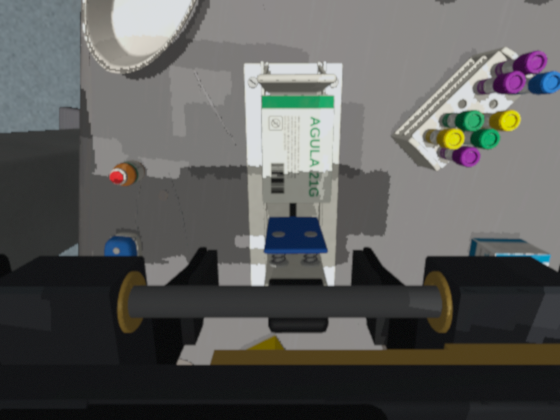

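The column of three is square at (297,148), with its top at 125 mm. Now the handle, at (299,305) in the picture and (598,139) mm in the world.

>>> step_arm(
  rows=[
    [0.01,-0.03,0,0,0,0],
    [0.0092,-0.03,0,0,0,0],
    [0,0,-0.03,0,0,0],
    [0,0,-0.03,0,0,0],
    [0,0,-0.02,0,0,0],
    [0,0,-0.008,0,0,0],
    [0,0,0,0,0,0],
    [0,0,0,0,0,0],
  ],
)

```text
time: 21.52
position: [0.5989, 0.1392, 0.3135]
tool_rot: [0.645, 0.764, 0.001, 0.001]
ft_force: [0.1, 0.5, -0.1]
grip_width: 0.0681
grip_force: 0.0
```

>>> step_arm(
  rows=[
    [0,0,0,0,0,0],
    [0,0,0,0,0,0],
    [0,0,0,0,0,0],
    [0,0,0,0,0,0],
    [0,0,0,0,0,0],
    [0,0,0,0,0,0],
  ],
  jaw=0.03,
  squeeze=50,
)

```text
time: 22.28
position: [0.5985, 0.139, 0.313]
tool_rot: [0.645, 0.764, 0.0, 0.0]
ft_force: [-0.8, 0.8, 2.8]
grip_width: 0.0418
grip_force: 50.0
```

>>> step_arm(
  rows=[
    [-0.0005,0.003,0,0,0,0],
    [-0.001,0.0059,0,0,0,0],
    [-0.001,0.0059,0,0,0,0],
    [-0.001,0.0059,0,0,0,0],
    [-0.001,0.0059,0,0,0,0],
    [-0.001,0.0059,0,0,0,0],
    [-0.0005,0.003,0,0,0,0],
    [-0.0005,0.002,0,0,0,0],
    [0,0,0,0,0,0],
  ],
)

```text
time: 23.4
position: [0.5919, 0.1772, 0.313]
tool_rot: [0.645, 0.764, 0.0, -0.0]
ft_force: [-0.6, 0.4, 4.2]
grip_width: 0.0417
grip_force: 50.0
```

>>> step_arm(
  rows=[
    [-0.0004,0.0025,0,0,0,0],
    [-0.0004,0.0025,0,0,0,0],
    [-0.0004,0.0025,0,0,0,0],
    [-0.0004,0.0025,0,0,0,0],
    [-0.0004,0.0025,0,0,0,0],
    [0,0,0,0,0,0],
    [0,0,0,0,0,0],
  ],
)

```text
time: 24.28
position: [0.5898, 0.1893, 0.313]
tool_rot: [0.645, 0.764, 0.0, -0.0]
ft_force: [-1.0, -1.2, 5.5]
grip_width: 0.0417
grip_force: 50.0
```

>>> step_arm(
  rows=[
    [-0.0003,0.0018,0,0,0,0],
    [-0.0003,0.0018,0,0,0,0],
    [-0.0003,0.0018,0,0,0,0],
    [0,0,0,0,0,0],
    [0,0,0,0,0,0],
    [0,0,0,0,0,0],
  ],
)

```text
time: 25.02
position: [0.5891, 0.1937, 0.313]
tool_rot: [0.645, 0.764, -0.001, 0.001]
ft_force: [-0.5, -4.8, 5.3]
grip_width: 0.0422
grip_force: 50.0
```

>>> step_arm(
  rows=[
    [-0.0003,0.0018,0,0,0,0],
    [-0.0003,0.0018,0,0,0,0],
    [-0.0003,0.0018,0,0,0,0],
    [0,0,0,0,0,0],
    [0,0,0,0,0,0],
    [0,0,0,0,0,0],
  ],
)

```text
time: 25.78
position: [0.5883, 0.1984, 0.313]
tool_rot: [0.645, 0.764, -0.001, 0.001]
ft_force: [-1.5, -7.1, 6.3]
grip_width: 0.0417
grip_force: 50.0
```

Run:
```python
from h import *
for n in ["top","scene"]:
    c=camera(n); W=cloud(c); cv2.imwrite(f"pics/{n}7.png",c["pixels"]); np.savez(n+"7.npz",W=W,p=c["pixels"])
    for l in ["press_plate","carton_2","fence","handle"]:
        for r in cut_out(l,n)[:2]:
            P=W[r["region"]]; P=P[~np.isnan(P[:,2])]; d=P[:,:2]-[.5899,.187]; y=d@[-.1685,.9857]
            print(n,l,round(r["confidence"],2),np.round(r["extent"]),"z",np.percentile(P[:,2],[10,50,90]).round(3),"hy",np.percentile(y,[2,20,50,80,98]).round(4))
fs=[]
for i in range(5):
    camera("top"); fs.append(get_obs()["ft_force"])
print(np.mean(fs,0),np.std(fs,0),get_obs()["position"],get_obs()["time"])
p=np.load("scene7.npz")["p"]; cv2.imwrite("pics/sc7.png",cv2.resize(p[150:320,120:320],None,fx=3.5,fy=3.5,interpolation=cv2.INTER_CUBIC))
```

```text
top carton_2 0.96 [304. 186.  30.  29.] z [0.037 0.04  0.043] hy [-0.2619 -0.2444 -0.2245 -0.2046 -0.1879]
top carton_2 0.59 [174. 202.  13.  12.] z [0.105 0.125 0.299] hy [0.0289 0.0859 0.0958 0.1057 0.1113]
scene press_plate 0.57 [217. 248.   7.  22.] z [0.047 0.075 0.089] hy [0.013  0.0212 0.0307 0.0326 0.0336]
scene carton_2 0.94 [199. 253.  31.  29.] z [0.051 0.066 0.08 ] hy [0.0355 0.0498 0.0722 0.0939 0.1073]
scene carton_2 0.94 [191. 236.  46.  38.] z [0.093 0.122 0.126] hy [0.0348 0.0507 0.0759 0.0995 0.1116]
scene fence 0.57 [176. 261.  25.  53.] z [0.016 0.064 0.11 ] hy [0.0927 0.1164 0.1172 0.1183 0.1323]
scene handle 0.71 [216. 211.  15.  33.] z [0.118 0.142 0.171] hy [0.011  0.0147 0.0161 0.0169 0.0193]
[-1.05513815 -7.36560168  5.77712772] [0.33847364 0.35339722 0.59829089] [0.58832106 0.19840471 0.31295402] 26.525
```

View pics/sc7.png

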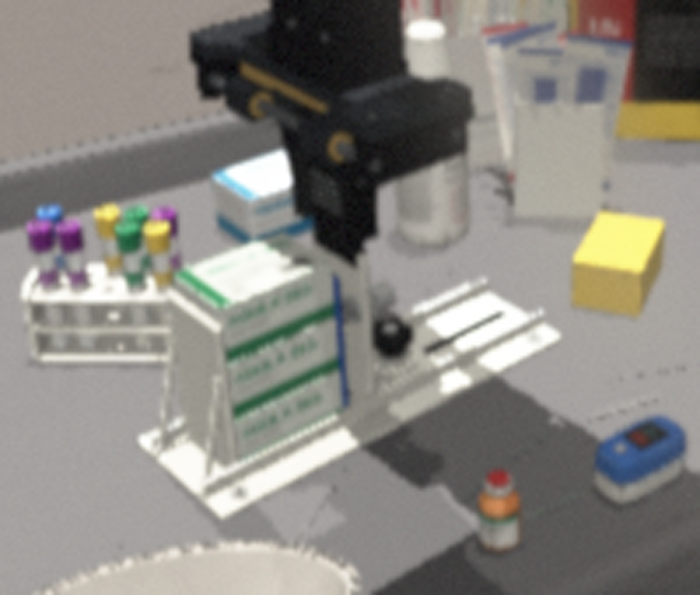

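It shows the three cartons flush against the wall at crop (280,340), with the blue plate pressed on them at (340,340). I add a small further push.

>>> step_arm(
  rows=[
    [-0.0001,0.0008,0,0,0,0],
    [-0.0001,0.0007,0,0,0,0],
    [0,0,0,0,0,0],
    [0,0,0,0,0,0],
    [0,0,0,0,0,0],
    [0,0,0,0,0,0],
    [0,0,0,0,0,0],
    [0,0,0,0,0,0],
  ],
)

```text
time: 27.52
position: [0.5882, 0.1995, 0.313]
tool_rot: [0.645, 0.764, -0.001, 0.001]
ft_force: [-1.6, -9.8, 7.0]
grip_width: 0.0419
grip_force: 50.0
```

Run:
```python
from h import *
fs=[]
for i in range(6):
    camera("scene"); o=get_obs(); fs.append(np.r_[o["ft_force"],o["position"]])
print(np.mean(fs,0).round(4),np.std(fs,0).round(4))
f=-np.mean(fs,0)[:2]@[-.1685,.9857]; print("push",f)
if 6.5<f<11: print(hand_in())
```

```text
[-1.4436 -8.9283  6.2474  0.5882  0.1995  0.313 ] [0.3019 0.3431 0.2977 0.     0.     0.    ]
push 8.557407687366895
the job is handed in; nothing more can be done
None
```

The job is handed in: both loose cartons are stacked squarely on the first, the column is pushed flush to the end wall, and the arm is still holding the handle with about 8.6 N of push, which puts the springs near half travel; the hand-in call gave no verdict.

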